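# Knock the snug stones out of their display pots

## Robot

A 7-joint arm with a two-finger parallel gripper is mounted at the origin on the work surface. World frame = base frame: x ahead of the robot, y to its left, z up, the work surface at z = 0. Lengths are in m, angles in rad, forces in N, time in s.
With the tool pointing down it reaches from about 0.425 to 0.875 m from the base axis. Payload 8.4 kg.
Tool frame: the origin (TCP) lies at the very end of the fingers, on their centre line; the grasp point (between the pads) lies 19 mm behind it (env.grip_point_offset is the x of the grasp point in the tool frame, in m); x points along the fingers, z is the direction in which the jaws open and shut, and the axes are right-handed (so a half turn about x gives the same grasp; the last joint's range is limited). The gripper opens to 85 mm and grips with 20 to 120 N. Pads are 22 mm wide; open, the fingers measure 114 mm over their backs; the gripper's body (76 mm by 85 mm) begins 54 mm behind the grasp point. The pads swing forward as they close: fully open they stand 13 mm farther back than shut.
Start: joints at [1.211, 0.333, 0.04, 1.465, -0.013, 1.343, -0.059], TCP at [0.168, -0.628, 0.231] pointing down, gripper open.
Joint ranges: [-2.58, 2.58], [-0.38, 2.09], [-1.3, 1.39], [0.25, 2.4], [-1.5, 4.64], [0.08, 2.09], [-2.65, 2.65]. Speed limits (rad/s): [2.22, 2.22, 2.79, 2.79, 3.14, 3.14, 3.14].

## Interface

Orientations are given as a rotation vector (axis times angle).
In Python, from bench import env, hand, sensors, viewer gives the robot as it stands. Calls block until the motion is done:
- env.goto(position, orientation): joint-space move of the TCP to a pose.
- env.move_straight(position, frame=None, rate=0.15): straight line of the TCP; frame=None keeps the orientation; rate is the mean speed in m/s.
- env.movej(angles): joint-space move.
- hand.set_gripper(opening, squeeze=None): opening from 0.0 (shut) to 1.0 (fully open); squeeze is the grip in N (None keeps the last); returns when the fingers have stopped.
- env.dwell(seconds).
- env.ik(position, orientation): joint angles nearest the present ones, or None.
- sensors.observe(): the state.
- viewer.capture(name): name is "side" or "top" or "wrist"; returns the picture (420x560x3 uint8, red, green, blue); there is no depth.
- viewer.camera_model(name): a dict with "intrinsics" (3x3 intrinsics, pixels), "k1" (the pictures are not rectified: a ray, as slopes to the right and down, at radius r is drawn at 1 + k1 r^2 times it, then the intrinsics apply), "R" (3x3) and "t" (3): a world point X has camera coordinates R X + t. Camera axes: x right, y down, z forward; pixel columns grow to the right and rows downward; lengths in m; the calibration is good to about 2 mm. A picture is of the moment at which its call begins: read the wrist's pose just before it. camera_model takes no time and is no camera call; for the wrist camera it gives the pose at the moment of the call.
A pose or a line that the arm cannot do raises env.PlanningError and nothing moves.
- env.sign_off(): hands the job in, once; it reports no verdict.
Trained networks look in the newest picture that a camera, given by its name, has taken for a name from the list of things; names that differ only in an ending like _2 or _b are one class to them, and where a whole thing is asked for, a point or a joint stands for the part that bears it (a point fixed in the world has none). Each returns a list of dicts, best first, with "confidence" (0 to 1); they miss things now and then, are a little off and sometimes report something else, mostly with a low value. They report only what shows in the picture. A call takes as long as a camera call.
- viewer.cut_out(camera, target): "pixels" (420x560 bool, what is visible of it) and "location" ([column, row] in pixels, amid what is visible of it).
The state is a dict: "time": time; "qpos": joint angles; "qvel": joint speeds; "joint_torque": joint torques, N m; "ee_pos": TCP position; "eef_rot": TCP orientation; "contact_force": force on the tool from outside, world axes, zero at the start; "wrist_torque": the same for the moment, N m; "width": opening from 0.0 (shut) to 1.0 (fully open).
Only numpy, scipy, OpenCV 4.12 (cv2) and the standard library are available. Lean on these libraries where they do the work, as an engineer would, in place of code of your own. Each camera call takes 0.05 s, during which the arm holds its last target. There are 200 camera calls.

## Task

First clear the sorting tray: stand every stick that lies across it upright in the cream cup. Then turn each ivory pot that holds a stone over above the sorting tray and tap it until the stone drops out and lies in the tray, and put all three pots into the plywood box, any way up (a pot without a stone goes straight in). Leave the other things on the counter where they are.

Things in the scene. Friction and masses are not known exactly. Their poses are not given: they have to be found in the camera images.
- tray: Fixed shallow wooden sorting tray with a pale lining, open on top, 132 (own x) x 240 (own y) x 30 mm high, walls 6 mm thick, inner floor 6 mm above the counter. Origin: centre of its underside on the counter; z up.
- riser: Fixed display stand: dark plinth 100 (own x) x 260 (own y) x 12 mm with three black seats in a row at own y = -90, 0, +90 mm. A seat is a strip 28 mm wide (narrower than a pot, so fingers pass on both sides) that slopes up by 30 degrees towards own +x, with a 10 mm high stop behind the pot's closed end. Origin: centre of the underside of the plinth.
- mug: Loose cream ceramic cup without handle, the stick holder: rim outside radius 37 mm, wall 4 mm, narrowing a little downwards, 88 mm high, inner floor about 5 mm above the counter, 0.45 kg. Origin: centre of its underside; z up.
- basket: Loose open plywood box for empty pots, 160 (own x) x 260 (own y) x 45 mm high, walls and floor 5 mm, 0.6 kg. Origin: centre of its underside; z up.
- pot_a_mid (a point): Centre of ivory square pot a, outside 40 mm along its axis, 44 mm along own y (grip across this), 38 mm in the third direction; walls 4 mm, 90 g. Its mouth points along own (0.866, 0, 0.5), third direction own (-0.5, 0, 0.866). It starts on one of the seats, centre 52 mm up, axes parallel to the stand's, so the mouth looks out along the stand's +x and 30 degrees up.
- pad_a (a joint): Small black sprung pad on the inner +y wall of pot a (m; 0 while it presses on the stone, about -0.003 when the stone is out). It presses with about 0.35 N, so the stone does not fall out by itself: repeated light taps (some 0.1 m/s) of the mouth's edge on the tray floor, mouth 45 degrees or more down, move it out bit by bit; after 7 mm (some 2 to 8 taps) it drops.
- stone_a_mid (a point): Centre of dark ruby-red polished domed stone a, 28 mm across, 16 mm high, 30 g, at the bottom of pot a (20 mm below the mouth, about 9 mm from the pot's centre towards the closed end). May be absent: then pot a is empty from the start.
- stick_a_mid (a point): Centre of blue square stick a with brass ends, both ends alike, 160 x 10 x 10 mm along its own x, 30 g. It starts lying across the tray's two long walls, its centre 35 mm above the counter. May be absent.
- pot_b_mid (a point): Centre of ivory square pot b, outside 40 mm along its axis, 44 mm along own y (grip across this), 38 mm in the third direction; walls 4 mm, 90 g. Its mouth points along own (0.866, 0, 0.5), third direction own (-0.5, 0, 0.866). It starts on one of the seats, centre 52 mm up, axes parallel to the stand's, so the mouth looks out along the stand's +x and 30 degrees up.
- pad_b (a joint): Small black sprung pad on the inner +y wall of pot b (m; 0 while it presses on the stone, about -0.003 when the stone is out). It presses with about 0.35 N, so the stone does not fall out by itself: repeated light taps (some 0.1 m/s) of the mouth's edge on the tray floor, mouth 45 degrees or more down, move it out bit by bit; after 7 mm (some 2 to 8 taps) it drops.
- stone_b_mid (a point): Centre of magenta polished domed stone b, 28 mm across, 16 mm high, 30 g, at the bottom of pot b (20 mm below the mouth, about 9 mm from the pot's centre towards the closed end). May be absent: then pot b is empty from the start.
- stick_b_mid (a point): Centre of yellow square stick b with brass ends, both ends alike, 160 x 10 x 10 mm along its own x, 30 g. It starts lying across the tray's two long walls, its centre 35 mm above the counter. May be absent.
- pot_c_mid (a point): Centre of ivory square pot c, outside 40 mm along its axis, 44 mm along own y (grip across this), 38 mm in the third direction; walls 4 mm, 90 g. Its mouth points along own (0.866, 0, 0.5), third direction own (-0.5, 0, 0.866). It starts on one of the seats, centre 52 mm up, axes parallel to the stand's, so the mouth looks out along the stand's +x and 30 degrees up.
- pad_c (a joint): Small black sprung pad on the inner +y wall of pot c (m; 0 while it presses on the stone, about -0.003 when the stone is out). It presses with about 0.35 N, so the stone does not fall out by itself: repeated light taps (some 0.1 m/s) of the mouth's edge on the tray floor, mouth 45 degrees or more down, move it out bit by bit; after 7 mm (some 2 to 8 taps) it drops.
- stone_c_mid (a point): Centre of dark blue polished domed stone c, 28 mm across, 16 mm high, 30 g, at the bottom of pot c (20 mm below the mouth, about 9 mm from the pot's centre towards the closed end). May be absent: then pot c is empty from the start.
- stick_c_mid (a point): Centre of green square stick c with brass ends, both ends alike, 160 x 10 x 10 mm along its own x, 30 g. It starts lying across the tray's two long walls, its centre 35 mm above the counter. May be absent.
- tin: Bystander: blue jar with steel cap, 56 mm across, 45 mm high, loose. Origin under its centre.
- ringbox: Bystander: dark red ring box, 55 x 55 x 35 mm, loose. Origin under its centre.
- rough: Bystander: lump of rough pink and red stone, 48 x 36 x 42 mm high, loose. Origin under its centre.

How it is judged:
On the way, in this order (a step that is already met when the one before it is completed fails the run):
1. all sticks stand in the cup (angle between the x axis of each of stick_a_mid, stick_b_mid, stick_c_mid and the z axis of mug, either way round below 0.75 rad and horizontal distance between each of stick_a_mid, stick_b_mid, stick_c_mid and mug below 0.04 m and z of stick_a_mid in the frame of mug between 0.04 and 0.1 m and linear speed of each of stick_a, stick_b, stick_c below 0.05 m/s and z of stick_b_mid in the frame of mug between 0.04 and 0.1 m and z of stick_c_mid in the frame of mug between 0.04 and 0.1 m and angle between mug's own z axis and vertical below 0.2 rad), for 0.2 s.
2. all stones are out of their pots and lie in the tray (x of stone_a_mid in the frame of tray between -0.062 and 0.062 m and y of stone_a_mid in the frame of tray between -0.116 and 0.116 m and z of each of stone_a_mid, stone_b_mid, stone_c_mid in the frame of tray below 0.03 m and distance between stone_a_mid and pot_a_mid above 0.03 m and linear speed of each of stone_a, stone_b, stone_c below 0.05 m/s and x of stone_b_mid in the frame of tray between -0.062 and 0.062 m and y of stone_b_mid in the frame of tray between -0.116 and 0.116 m and distance between stone_b_mid and pot_b_mid above 0.03 m and x of stone_c_mid in the frame of tray between -0.062 and 0.062 m and y of stone_c_mid in the frame of tray between -0.116 and 0.116 m and distance between stone_c_mid and pot_c_mid above 0.03 m), for 0.2 s.
At the end, for the whole second after the job is handed in: Every stick stands in the upright cup, leaning less than 43 degrees, its centre within 40 mm of the cup's axis; every stone lies at rest inside the tray walls, out of its pot; all three pots lie at rest inside the box, their centres less than 50 mm above its underside (all of step 1 and all of step 2 and x of pot_a_mid in the frame of basket between -0.078 and 0.078 m and y of pot_a_mid in the frame of basket between -0.128 and 0.128 m and z of each of pot_a_mid, pot_b_mid, pot_c_mid in the frame of basket below 0.05 m and linear speed of each of pot_a, pot_b, pot_c below 0.05 m/s and x of pot_b_mid in the frame of basket between -0.078 and 0.078 m and y of pot_b_mid in the frame of basket between -0.128 and 0.128 m and x of pot_c_mid in the frame of basket between -0.078 and 0.078 m and y of pot_c_mid in the frame of basket between -0.128 and 0.128 m and angle between basket's own z axis and vertical below 0.15 rad); the robot touches nothing.
It fails at once if a bystander is pushed more than 3 cm (distance of any of tin, ringbox, rough from where it was at the start of the episode above 0.03 m).
Of stick_a, stick_b, stick_c only 1 to 3 are there at a start; the rules pass over those that are not, and their reading is None.
Of stone_a, stone_b, stone_c only 2 to 3 are there at a start; the rules pass over those that are not, and their reading is None.
At some moment in a run one of mug, basket may be knocked a few centimetres aside while the robot is not near it.
It also fails if it takes over 210 s, if anything falls off the work surface, if the arm or the gripper's body presses on something with over 40 N, if the wrist force passes 120 N, or if a joint passes its speed limit or range.

## Working session

There is one attempt and no reset: what is moved stays moved. The work goes in short steps, each a Python script; the robot and the scene stay as the last script left them, time stands still between calls to the robot, and variables do not carry over. Pictures are saved under pics/ and viewed, about 12 in all and at most 16, crops included, and the job is handed in when it is done.

```bash
ls; mkdir -p pics
cat > h.py <<'E'
import numpy as np, cv2
from scipy.spatial.transform import Rotation as Rn
from bench import env, hand, sensors, viewer
def save(cam,fn):
    im=viewer.capture(cam); cv2.imwrite('pics/'+fn,im[:,:,::-1]); return im
def ray(m,uv):
    K=np.array(m["intrinsics"]);x=(uv[0]-K[0,2])/K[0,0];y=(uv[1]-K[1,2])/K[1,1]
    rd=np.hypot(x,y);r=rd
    for _ in range(20): r=rd/(1+m["k1"]*r*r)
    s=r/rd if rd>0 else 1
    R=np.array(m["R"]);t=np.array(m["t"]);return -R.T@t, R.T@np.array([x*s,y*s,1])
def onz(m,uv,z):
    c,d=ray(m,uv);return c+d*(z-c[2])/d[2]
def proj(m,X):
    p=np.array(m["R"])@np.asarray(X)+np.array(m["t"]);x,y=p[:2]/p[2];f=1+m["k1"]*(x*x+y*y)
    K=np.array(m["intrinsics"]);return np.array([K[0,0]*x*f+K[0,2],K[1,1]*y*f+K[1,2]])
E
python3 - <<'E'
from h import *
print(env.grip_point_offset)
ims=[save('top','t0.png'),save('side','s0.png')]
cv2.imwrite('pics/both.png',np.hstack(ims)[:,:,::-1])
m=viewer.camera_model('top');print(m)
print(viewer.camera_model('side'))
for n,z in [('tray',.03),('riser',.012),('mug',.088),('basket',.045),('pot_a_mid',.06),('stone_a_mid',.05),('stone_b_mid',.05),('stone_c_mid',.05),('stick_a_mid',.04),('stick_b_mid',.04),('stick_c_mid',.04),('tin',.045),('ringbox',.035),('rough',.03)]:
    for d in viewer.cut_out('top',n)[:4]:
        l=d['location'];mk=d['pixels'].astype(np.uint8)
        c=max(cv2.findContours(mk,0,2)[0],key=cv2.contourArea)
        box=cv2.boxPoints(cv2.minAreaRect(c))
        print(n,round(d['confidence'],2),np.round(l),mk.sum(),onz(m,l,z)[:2].round(3),[onz(m,b,z)[:2].round(3).tolist() for b in box])
print({k:np.round(v,3) for k,v in sensors.observe().items()})
E
```

```text
pics
-0.0187
{'intrinsics': array([[435.05136385,   0.        , 273.16023876],
       [  0.        , 435.05136385, 213.76565559],
       [  0.        ,   0.        ,   1.        ]]), 'k1': -0.011366771286662952, 'R': array([[ 0.04682342, -0.99890237,  0.00127162],
       [-0.97773429, -0.04609178, -0.20472228],
       [ 0.20455618,  0.00834249, -0.97881927]]), 't': array([-0.01302349,  0.52336236,  1.19237975])}
{'intrinsics': array([[402.19762511,   0.        , 276.92731559],
       [  0.        , 402.19762511, 207.95586357],
       [  0.        ,   0.        ,   1.        ]]), 'k1': -0.04944686009139027, 'R': array([[-0.84076968, -0.54117975,  0.01519286],
       [-0.26576146,  0.38810956, -0.88246349],
       [ 0.47167488, -0.74598622, -0.47013547]]), 't': array([0.45534867, 0.20855471, 0.73692224])}
tray 0.58 [284. 217.] 3534 [ 0.52  -0.021] [[0.584, 0.095], [0.59, -0.029], [0.456, -0.035], [0.45, 0.087]]
tray 0.53 [189. 219.] 285 [0.502 0.257] [[0.481, 0.284], [0.53, 0.283], [0.527, 0.231], [0.477, 0.232]]
tray 0.31 [127. 212.] 329 [0.515 0.439] [[0.539, 0.469], [0.542, 0.413], 
[... 1290 characters left out ...]
688 -0.178] [[0.718, -0.147], [0.721, -0.204], [0.658, -0.205], [0.656, -0.148]]
rough 0.49 [300. 264.] 241 [ 0.385 -0.071] [[0.407, -0.042], [0.409, -0.088], [0.361, -0.09], [0.359, -0.044]]
{'time': np.float64(0.8), 'qpos': array([ 1.211,  0.333,  0.04 ,  1.465, -0.013,  1.343, -0.059]), 'qvel': array([-0.001,  0.002,  0.001,  0.   ,  0.001,  0.001,  0.003]), 'joint_torque': array([-1.0000e-03, -6.5824e+01,  1.3620e+00, -4.0580e+01,  1.7000e-02,
        3.0000e-03,  0.0000e+00]), 'ee_pos': array([ 0.168, -0.628,  0.231]), 'eef_rot': array([ 1.015,  1.321, -1.015]), 'contact_force': array([-0.49 , -0.174,  0.683]), 'wrist_torque': array([ 0.022, -0.012, -0.05 ]), 'width': np.float64(0.998)}
```

View pics/t0.png

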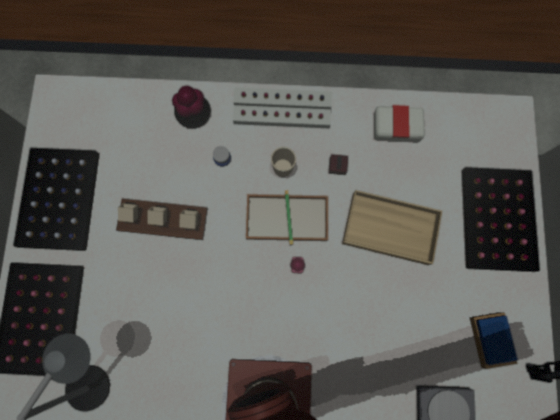

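View pics/s0.png

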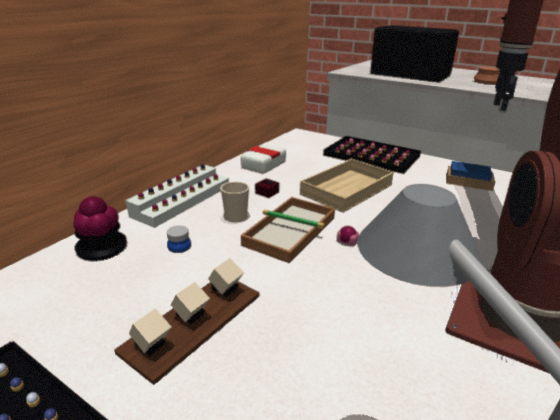

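The top view shows only the green stick lying across the tray, with its centre near (288,218). The mug is at (283,161), the stand with its pots is at (128–190,217), and the box is at (393,227). Yellow and blue sticks are absent. Next I'll look from the wrist at the mouth direction and check which poses can be reached.

```bash
cat >> h.py <<'E'
def ori(th,yaw,jaw=0,flip=False):
    """tool tilted th from down towards heading yaw; jaw axis z horizontal, perpendicular to heading (jaw turns about tool x)"""
    x=np.array([np.sin(th)*np.cos(yaw),np.sin(th)*np.sin(yaw),-np.cos(th)])
    z=np.array([-np.sin(yaw),np.cos(yaw),0])*(-1 if flip else 1)
    R=np.array([x,np.cross(z,x),z]).T
    return Rn.from_matrix(R).as_rotvec()
def tcp(grip,rv,off=0.0187):
    return np.asarray(grip)+Rn.from_rotvec(rv).as_matrix()[:,0]*off
E
python3 - <<'E'
from h import *
D=np.deg2rad
for nm,p in [('stick',(.57,-.03,.06)),('mug',(.67,-.01,.17)),('pot',(.5,.34,.06)),('potfar',(.52,.43,.06)),('tray',(.52,.03,.05)),('box',(.5,-.33,.1))]:
    for fl in (False,True):
        print(nm,fl,[t for t in range(-60,91,15) if env.ik(tcp(p,ori(D(t),0,flip=fl)),ori(D(t),0,flip=fl)) is not None])
rv=ori(0,0)
if env.ik((.5,.2,.4),rv) is None: rv=ori(0,0,flip=True)
env.goto((.47,.25,.36),rv)
a=save('wrist','w0.png'); m=viewer.camera_model('wrist'); print(m['R'].round(3).tolist(), (-m['R'].T@m['t']).round(3))
print(np.round(sensors.observe()['qpos'],2), sensors.observe()['time'])
for n in ['pot_a_mid','stone_a_mid','stone_b_mid','stone_c_mid','riser','tray','stick_c_mid']:
    for d in viewer.cut_out('wrist',n)[:4]: print(n,round(d['confidence'],2),np.round(d['location']),d['pixels'].sum(),onz(m,d['location'],.055)[:2].round(3))
E
```

```text
stick False [-45, -30, -15, 0, 15, 30]
stick True [-45, -30, -15, 0, 15, 30]
mug False [-30, -15, 0, 15, 30, 45, 60]
mug True [-30, -15, 0, 15, 30, 45, 60]
pot False [-60, -45, -30, -15, 0, 15, 30, 45, 60, 75, 90]
pot True [-60, -45, -30, -15, 0, 15, 30, 45, 60, 75, 90]
potfar False [-60, -45, -30, -15, 0, 15, 30, 45, 60, 75, 90]
potfar True [-60, -45, -30, -15, 0, 15, 30, 45, 60, 75, 90]
tray False [-60, -45, -30, -15, 0, 15, 30]
tray True [-60, -45, -30, -15, 0, 15, 30]
box False [-60, -45, -30, -15, 0, 15, 30, 45, 60, 75, 90]
box True [-60, -45, -30, -15, 0, 15, 30, 45, 60, 75, 90]
[[0.0, 1.0, 0.001], [0.949, -0.0, 0.314], [0.314, 0.001, -0.949]] [0.39  0.249 0.502]
[ 0.08  0.11 -0.7   1.5   0.07  1.56  0.95] 4.125
pot_a_mid 0.95 [283. 185.] 1075 [0.498 0.253]
stone_a_mid 0.47 [398. 192.] 1244 [0.507 0.421]
stone_c_mid 0.62 [346. 185.] 1188 [0.498 0.345]
riser 0.63 [329. 172.] 6892 [0.479 0.318]
tray 0.69 [114. 196.] 11640 [0.514 0.001]
tray 0.38 [285. 184.] 1060 [0.496 0.255]
stick_c_mid 0.61 [ 98. 195.] 966 [ 0.512 -0.024]
```

View pics/w0.png

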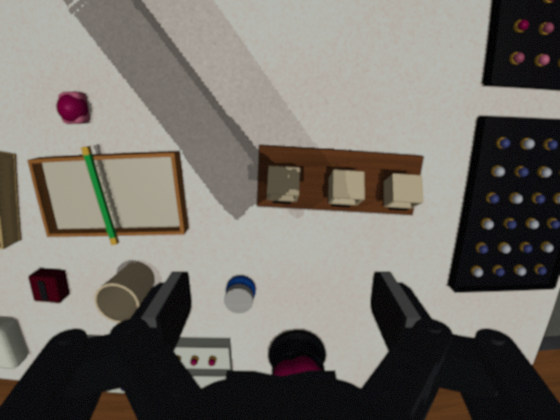

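The wrist view shows the green stick from (87,150) to (113,241). The pots at (283,185), (346,187) and (403,190) show only solid faces on the -x side, so their mouths look away, towards +x. I'll do the stick first: a close look, then the grasp.

```bash
cat >> h.py <<'E'
def axis_line(mask,m,z):
    c=max(cv2.findContours(mask.astype(np.uint8),0,2)[0],key=cv2.contourArea)
    P=np.array([onz(m,p[0],z)[:2] for p in c])
    (cx,cy),(w,h),a=cv2.minAreaRect(P.astype(np.float32)*1000)
    a=np.deg2rad(a if w>h else a+90)
    d=np.array([np.cos(a),np.sin(a)]); d*=np.sign(d[0]) if d[0]!=0 else 1
    return np.array([cx,cy])/1000,d,(w,h)
E
python3 - <<'E'
from h import *
D=np.deg2rad
env.goto((.50,-.01,.30),ori(0,0))
save('wrist','w1.png'); m=viewer.camera_model('wrist')
for n,z in [('stick_c_mid',.038),('tray',.03),('mug',.088),('stick_a_mid',.038)]:
    for d in viewer.cut_out('wrist',n)[:1]: print(n,d['confidence'],axis_line(d['pixels'],m,z))
for d in viewer.cut_out('wrist','mug')[:1]: print(d['location'], onz(m,d['location'],.088))
for yaw in range(-120,121,15):
  for fl in (0,1):
    ok=[]
    for t in (60,70,80,90):
        rv=ori(D(t),D(yaw),flip=fl)
        if all(env.ik(tcp((.67,-.01,z),rv),rv) is not None for z in (.14,.26)): ok.append(t)
    if ok: print(yaw,fl,ok)
E
```

```text
stick_c_mid 0.68 (array([ 0.52075763, -0.03322359]), array([0.9904951 , 0.13754803]), (160.8076629638672, 11.883818626403809))
tray 0.61 (array([0.51925275, 0.02806915]), array([0.99955975, 0.0296698 ]), (136.119140625, 126.80606079101562))
mug 0.69 (array([ 0.66031946, -0.00877087]), array([ 0.99959984, -0.02828699]), (72.0838394165039, 110.72388458251953))
[278.9, 301.3] [ 0.6611121  -0.00968505  0.088     ]
-120 0 [60, 70, 80, 90]
-120 1 [60, 70]
-105 0 [60, 70, 80, 90]
-105 1 [60, 70, 80, 90]
-90 0 [60, 70, 80, 90]
-90 1 [60, 70, 80, 90]
-75 0 [60, 70, 80, 90]
-75 1 [60, 70, 80, 90]
-60 0 [60, 70, 80, 90]
-60 1 [60, 70, 80, 90]
-45 0 [60, 70, 80, 90]
-45 1 [60, 70, 80, 90]
-30 0 [60, 70, 80, 90]
-30 1 [70, 80, 90]
-15 0 [60, 70]
-15 1 [70, 80]
0 0 [60]
0 1 [60]
15 0 [60, 70, 80]
15 1 [60, 70, 80]
30 0 [70, 80, 90]
30 1 [60, 70, 80, 90]
45 0 [60, 70, 80, 90]
45 1 [60, 70, 80, 90]
60 0 [60, 70, 80, 90]
60 1 [60, 70, 80, 90]
75 0 [60, 70, 80, 90]
75 1 [60, 70, 80, 90]
90 0 [60, 70, 80, 90]
90 1 [60, 70, 80, 90]
105 0 [60, 70, 80, 90]
105 1 [60, 70, 80, 90]
120 0 [60, 70]
120 1 [60, 70, 80, 90]
```

View pics/w1.png

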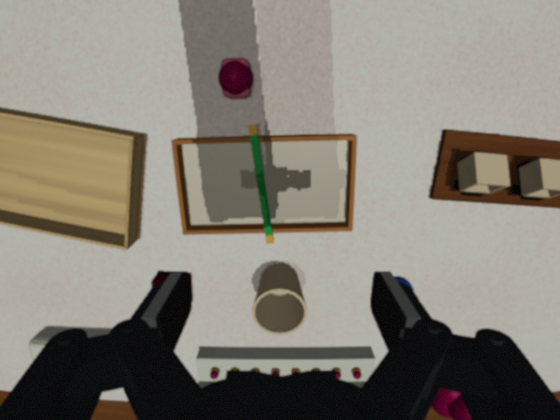

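Run:
```python
from h import *
D=np.deg2rad
env_m=viewer.camera_model('wrist')
mug=onz(env_m,(280,311),.088)[:2]; print('mug',mug, 'tray',[onz(env_m,p,.03)[:2].round(3).tolist() for p in [(174,141),(354,135),(353,230),(184,234)]])
c=np.array([.5208,-.0332]); d=np.array([.9905,.1375]); yaw=np.arctan2(d[1],d[0])
g=c+.040*d
rv=ori(0,yaw)
hand.set_gripper(.45)
env.goto(tcp((*g,.13),rv),rv)
env.move_straight(tcp((*g,.038),rv),rate=.1)
hand.set_gripper(0,squeeze=30); o=sensors.observe(); print('w',o['width'],o['contact_force'].round(1))
env.move_straight(tcp((*g,.25),rv),rate=.15)
Y=D(45);T=D(80);rv2=ori(T,Y); L=.120
H=np.array([np.cos(Y),np.sin(Y)])
gp=lambda z:np.array([*(mug+H*(np.cos(T)*L*.6)),z])   # stick point at 60% of L on cup axis
env.goto(tcp(gp(.26),rv2),rv2)
o=sensors.observe();print(o['width'],o['time'])
save('side','s1.png');save('wrist','w2.png')
s=cv2.imread('pics/s1.png')[100:300,130:400];cv2.imwrite('pics/s1c.png',cv2.resize(s,None,fx=2.5,fy=2.5))
```

```text
mug [ 0.6756356  -0.00954753] tray [[0.461, -0.147], [0.453, 0.084], [0.583, 0.092], [0.59, -0.145]]
w 0.11215497610504568 [-0.8 -0.4  5.4]
0.11103584611204878 13.4333
```

View pics/s1c.png

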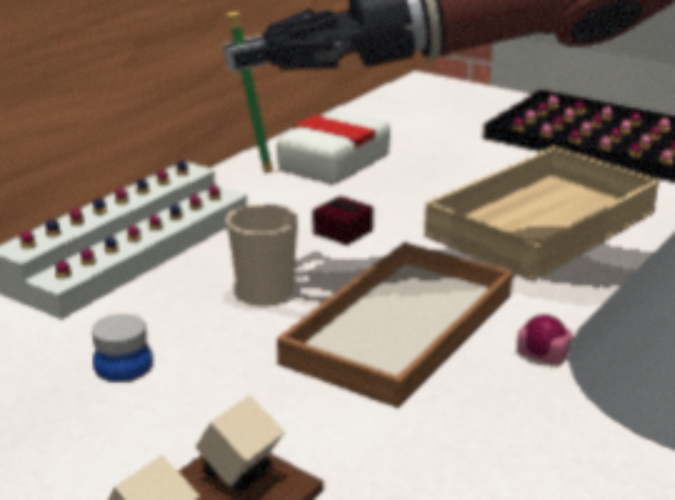

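The stick is held with its lower end at crop (267,170), directly above the cup, whose rim is at crop (262,220). I'll check the cup's projected position and then lower.

Run:
```python
from h import *
D=np.deg2rad
ms=viewer.camera_model('side'); print('exp rim px',proj(ms,(.6756,-.0095,.088)),'seen ~(234.8,188)', onz(ms,(234.8,188),.088))
mug=np.array([.6756,-.0095]);Y=D(45);T=D(80);rv2=ori(T,Y);L=.120
H=np.array([np.cos(Y),np.sin(Y)])
gp=lambda z:np.array([*(mug+H*(np.cos(T)*L*.6)),z])
env.move_straight(tcp(gp(.135),rv2),rate=.1)
print(sensors.observe()['contact_force'].round(1))
hand.set_gripper(.35)
env.dwell(.3)
x=Rn.from_rotvec(rv2).as_matrix()[:,0]
p=sensors.observe()['ee_pos']
env.move_straight(p-x*.09,rate=.12)
p=sensors.observe()['ee_pos']; env.move_straight(p+[0,0,.12])
rv=ori(0,0); env.goto((.42,.30,.36),rv); 
save('side','s2.png')
s=cv2.imread('pics/s2.png')[100:300,130:400]
im=save('wrist','w3.png')
cv2.imwrite('pics/s2c.png',np.hstack([cv2.resize(s,(405,300)),cv2.resize(im,(395,300))[:,:,::-1]]))
print(sensors.observe()['time'])
# fingers: look at pots from +x side
for yv in (.34,.25):
  for xx in (.68,.72,.76):
    for t in (-30,-45,-60):
      r=ori(D(t),0); print(xx,yv,t,env.ik((xx,yv,.28),r) is not None, env.ik((xx,yv,.28),ori(D(t),0,flip=True)) is not None)
```

```text
exp rim px [235.13369363 187.35854522] seen ~(234.8,188) [ 0.67393656 -0.00600562  0.088     ]
[-0.   0.4  0.8]
20.2
0.68 0.34 -30 False False
0.68 0.34 -45 False False
0.68 0.34 -60 False False
0.72 0.34 -30 False False
0.72 0.34 -45 False False
0.72 0.34 -60 False False
0.76 0.34 -30 False False
0.76 0.34 -45 False False
0.76 0.34 -60 False False
0.68 0.25 -30 False False
0.68 0.25 -45 False False
0.68 0.25 -60 False False
0.72 0.25 -30 False False
0.72 0.25 -45 False False
0.72 0.25 -60 False False
0.76 0.25 -30 False False
0.76 0.25 -45 False False
0.76 0.25 -60 False False
```

View pics/s2c.png

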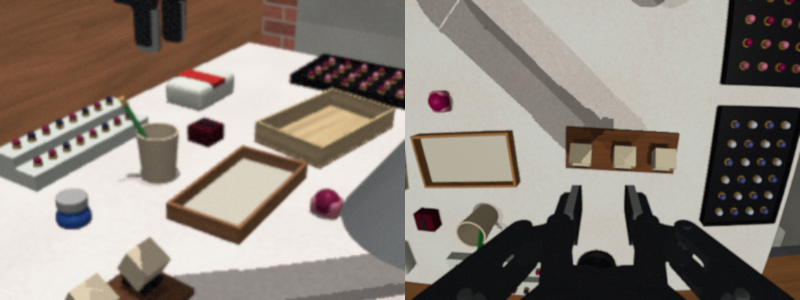

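The stick stands in the cup, with its top at left crop (125,100). Now I'll measure the pots with a model fit from a look above the stand.

```bash
cat >> h.py <<'E'
from scipy.optimize import minimize
def pot_hull(m,C,yaw,s=1):
    R=Rn.from_euler('z',yaw).as_matrix()
    a=np.array([.866*s,0,.5]);t=np.array([-.5*s,0,.866]);y=np.array([0,1,0])
    P=[np.asarray(C)+R@(i*.020*a+j*.022*y+k*.019*t) for i in(-1,1) for j in(-1,1) for k in(-1,1)]
    return cv2.convexHull(np.array([proj(m,p) for p in P],np.float32))
E
python3 - <<'E'
from h import *
env.goto((.42,.34,.30),ori(0,0))
m=viewer.camera_model('wrist'); im=save('wrist','w4.png')
for n in ['pot_a_mid','riser']:
    for d in viewer.cut_out('wrist',n)[:4]:
        mk=d['pixels']; print(n,round(d['confidence'],2),np.round(d['location']),mk.sum())
        if n=='riser': print(axis_line(mk,m,.012))
        else: print(np.argwhere(mk).mean(0)[::-1],onz(m,np.argwhere(mk).mean(0)[::-1],.055))
hsv=cv2.cvtColor(im,cv2.COLOR_RGB2HSV); 
vis=im.copy()
for k,C in enumerate([(.4975,.252,.052),(.503,.342,.052),(.5085,.432,.052)]):
    for s,c in((1,(255,0,0)),(-1,(0,255,255))): cv2.polylines(vis,[pot_hull(m,C,-.062,s).astype(int)],True,c,1)
cv2.imwrite('pics/w4v.png',cv2.resize(vis[60:330,130:460],None,fx=2.2,fy=2.2)[:,:,::-1])
E
```

```text
pot_a_mid 0.63 [216. 234.] 1178
[213.52801358 232.28438031] [0.49532877 0.25184014 0.055     ]
riser 0.94 [278. 214.] 8225
(array([0.50113776, 0.34186063]), array([0.06164636, 0.99809805]), (260.4644470214844, 104.29386138916016))
riser 0.62 [ 59. 239.] 10459
(array([ 0.52595721, -0.0129073 ]), array([ 0.01233895, -0.99992387]), (147.61878967285156, 227.4215087890625))
```

View pics/w4v.png

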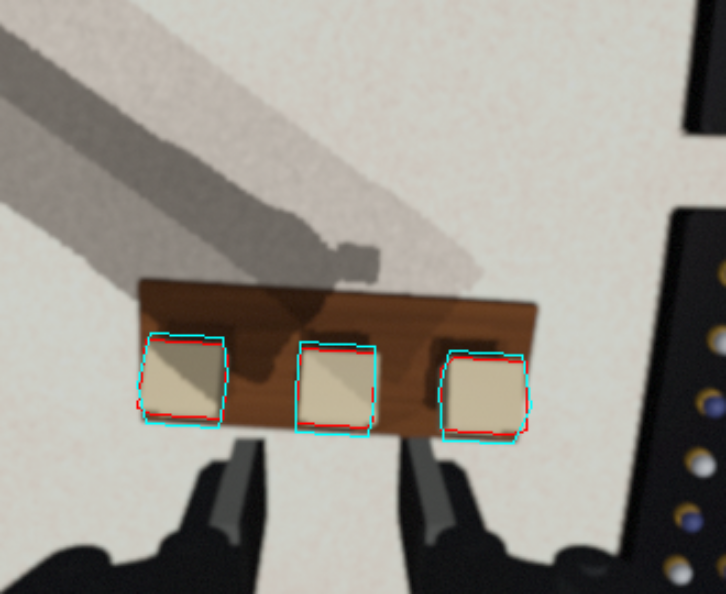

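The mouth-towards-+x model (red) fits all three pots. In the crop they are at (182,378), (338,388) and (487,395), with the black stops on the -x side. I'll grasp the first pot and show its mouth to the side camera.

```bash
cat >> h.py <<'E'
D=np.deg2rad; SY=-.0617; GT=D(65)
POTS=[np.array([.502+.0617*dy,.342+.998*dy,.052]) for dy in(-.09,0,.09)]
def grasp_pot(k):
    rv=ori(GT,SY);x=Rn.from_rotvec(rv).as_matrix()[:,0];C=POTS[k]
    hand.set_gripper(.74)
    env.goto(tcp(C-x*.11,rv),rv)
    env.move_straight(tcp(C,rv),rate=.1)
    hand.set_gripper(0,squeeze=70)
    o=sensors.observe();print('grip',o['width'].round(3),o['contact_force'].round(1))
    env.move_straight(tcp(C+[0,0,.13],rv),rate=.15)
def show():
    rv=ori(D(30),D(118)); env.goto(tcp((.42,.16,.30),rv),rv)
    return viewer.capture('side')
E
python3 - <<'E'
from h import *
for fl in (0,1):
  r=ori(GT,SY,flip=fl); print([env.ik(tcp(p,r),r) is not None for p in POTS])
r=ori(D(30),D(118)); print(env.ik(tcp((.42,.16,.30),r),r) is not None)
r=ori(D(-20),0); print([env.ik(tcp((.495,y,.033),r),r) is not None for y in (.025,-.03,-.09)])
grasp_pot(0)
im=show(); c=proj(viewer.camera_model('side'),(.42,.16,.30)).astype(int); print(c)
for n in ['stone_a_mid','stone_b_mid','stone_c_mid']:
    for d in viewer.cut_out('side',n)[:2]: print(n,round(d['confidence'],2),np.round(d['location']),d['pixels'].sum())
cv2.imwrite('pics/p0.png',cv2.resize(im[max(0,c[1]-80):c[1]+80,max(0,c[0]-100):c[0]+100],None,fx=3,fy=3)[:,:,::-1])
print(sensors.observe()['time'])
E
```

```text
[False, True, True]
[False, True, True]
False
[True, True, True]Traceback (most recent call last):
  File "<stdin>", line 6, in <module>
  File "h.py", line 43, in grasp_pot
    env.goto(tcp(C-x*.11,rv),rv)
    ~~~~~~~~^^^^^^^^^^^^^^^^^^^^
bench.PlanningError: the arm cannot take that pose within its joint ranges
```

Run:
```python
from h import *
for k,C in enumerate(POTS):
  for fl in (0,1):
    print(k,fl,[(t,''.join('01'[env.ik(tcp(C+x*s+[0,0,h],r),r) is not None] for s,h in((0,0),(-.05,0),(-.1,0),(0,.05),(0,.13)))) for t in range(25,71,5) for r in [ori(D(t),SY,flip=fl)] for x in [Rn.from_rotvec(r).as_matrix()[:,0]]])
n=0
for px in (.35,.45,.55):
  for py in (.0,.1,.2,.3):
    for pz in (.2,.3,.4):
      ok=[(t,y) for t in (0,15,30,45) for y in (90,120,150) for r in [ori(D(t),D(y))] if env.ik(tcp((px,py,pz),r),r) is not None]
      if ok: print(px,py,pz,ok)
for t in (-20,-30,-40,-50): 
  print(t,[[env.ik(tcp((x,y,z),ori(D(t),0)),ori(D(t),0)) is not None for y in (.025,-.03,-.09) for z in (.03,.12)] for x in (.48,.5,.53)])
```

```text
0 0 [(25, '11111'), (30, '11111'), (35, '11111'), (40, '11111'), (45, '10011'), (50, '00011'), (55, '00001'), (60, '00000'), (65, '00000'), (70, '00000')]
0 1 [(25, '11011'), (30, '10010'), (35, '10000'), (40, '10000'), (45, '11010'), (50, '10010'), (55, '10011'), (60, '00000'), (65, '00000'), (70, '00000')]
1 0 [(25, '11111'), (30, '11111'), (35, '11111'), (40, '11111'), (45, '11111'), (50, '11111'), (55, '11111'), (60, '11111'), (65, '11111'), (70, '11111')]
1 1 [(25, '11111'), (30, '11011'), (35, '11010'), (40, '11010'), (45, '11110'), (50, '11110'), (55, '11111'), (60, '11111'), (65, '11111'), (70, '11111')]
2 0 [(25, '11111'), (30, '11111'), (35, '11111'), (40, '11111'), (45, '11111'), (50, '11111'), (55, '11111'), (60, '11111'), (65, '11111'), (70, '11111')]
2 1 [(25, '11111'), (30, '11111'), (35, '11111'), (40, '11111'), (45, '11110'), (50, '11110'), (55, '11111'), (60, '11111'), (65, '11111'), (70, '11111')]
0.35 0.0 0.2 [(0, 120), (0, 150), (15, 90), (15, 120), (15, 150), (30, 90), (30, 120), (30, 150), (45, 90), (45, 120), (45, 150)]
0.35 0.0 0.3 [(0, 120), (0, 150), (15, 1
[... 3434 characters left out ...]
 120), (45, 150)]
0.55 0.3 0.3 [(0, 90), (0, 150), (15, 90), (15, 120), (15, 150), (30, 120), (30, 150), (45, 120), (45, 150)]
0.55 0.3 0.4 [(0, 90), (0, 150), (15, 90), (15, 150), (30, 120), (30, 150), (45, 120), (45, 150)]
-20 [[True, True, True, True, True, True], [True, True, True, True, True, True], [True, True, True, True, True, True]]
-30 [[True, True, True, True, True, True], [True, True, True, True, True, True], [True, True, True, True, True, True]]
-40 [[True, True, True, True, True, True], [True, True, True, True, True, True], [True, True, True, True, True, True]]
-50 [[True, True, True, True, True, True], [True, True, True, True, True, True], [True, True, True, True, True, True]]
```

```bash
cat >> h.py <<'E'
def grasp_pot(k,gt=65):
    rv=ori(D(gt),SY);x=Rn.from_rotvec(rv).as_matrix()[:,0];C=POTS[k]
    hand.set_gripper(.74)
    env.goto(tcp(C-x*.10+[0,0,.08],rv),rv)
    env.move_straight(tcp(C-x*.10,rv),rate=.15)
    env.move_straight(tcp(C,rv),rate=.1)
    hand.set_gripper(0,squeeze=70)
    o=sensors.observe();print('grip',o['width'].round(3),o['contact_force'].round(1))
    env.move_straight(tcp(C+[0,0,.13],rv),rate=.15)
def show(fn,t=45):
    P=(.55,.2,.30);rv=ori(D(t),D(120)); env.goto(tcp(P,rv),rv)
    im=viewer.capture('side'); c=proj(viewer.camera_model('side'),P).astype(int)
    for n in ['stone_a_mid','stone_b_mid','stone_c_mid']:
        for d in viewer.cut_out('side',n)[:2]: print(n,round(d['confidence'],2),np.round(d['location']),d['pixels'].sum())
    s=im[max(0,c[1]-60):c[1]+60,max(0,c[0]-70):c[0]+70]
    cv2.imwrite('pics/'+fn,cv2.resize(s,None,fx=3,fy=3)[:,:,::-1])
E
python3 - <<'E'
from h import *
for yaw in (90,-90): print(yaw,[(t,[env.ik(tcp((.52,y,z),r),r) is not None for y in (.02,-.03,-.09) for z in (.03,.12)]) for t in (-20,-40) for r in [ori(D(t),D(yaw))]])
grasp_pot(2)
show('p2.png'); o=sensors.observe(); print(o['time'],o['width'],o['contact_force'].round(2))
E
```

```text
90 [(-20, [True, True, True, True, True, True]), (-40, [True, True, True, True, True, True])]
-90 [(-20, [True, True, True, True, True, True]), (-40, [True, True, True, True, True, True])]Traceback (most recent call last):
  File "<stdin>", line 3, in <module>
  File "h.py", line 58, in grasp_pot
    o=sensors.observe();print('grip',o['width'].round(3),o['contact_force'].round(1))
                                     ^^^^^^^^^^^^^^^^
AttributeError: 'float' object has no attribute 'round'
```

```bash
sed -i "s/o\['width'\].round(3)/round(float(o['width']),3)/" h.py
python3 - <<'E'
from h import *
o=sensors.observe();print(o['width'],o['ee_pos'].round(3),o['contact_force'].round(1))
env.move_straight(o['ee_pos']+[0,0,.13],rate=.15)
show('p2.png'); o=sensors.observe(); print(o['time'],o['width'],o['contact_force'].round(2))
E
```

```text
0.5082070531192416 [0.524 0.431 0.044] [-6.3 -0.5  3.6]
stone_c_mid 0.26 [346. 235.] 319
28.075 0.5066964315174469 [ 0.61 -0.07 -0.24]
```

View pics/p2.png

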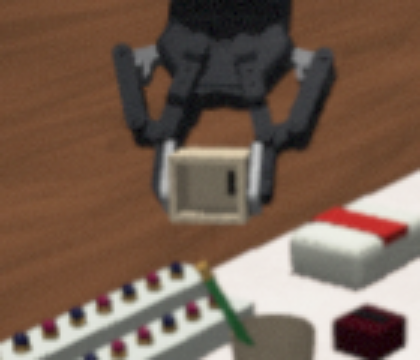

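Pot 2 (far seat) is empty: the interior is ivory and the black pad at (232,182) is visible, with no stone. It goes straight into the box.

```bash
cat >> h.py <<'E'
def boxpose():
    viewer.capture('top'); m=viewer.camera_model('top')
    L=[d for d in viewer.cut_out('top','basket') if d['pixels'].sum()>3000]
    c,d,s=axis_line(L[0]['pixels'],m,.04)
    if abs(d[1])<.7: print('odd box',c,d,s)
    d=d*np.sign(d[1]); print('box',c.round(3),d.round(3),np.round(s)); return c,d
def place(off,low,c=None,d=None):
    if c is None: c,d=boxpose()
    p=c+d*off; yaw=np.arctan2(-d[1],-d[0]); rv=ori(0,yaw)
    env.goto(tcp((*p,.17),rv),rv)
    env.move_straight(tcp((*p,.005+low+.004),rv),rate=.1)
    print('cf',sensors.observe()['contact_force'].round(1))
    hand.set_gripper(.80); env.dwell(.2)
    env.move_straight(tcp((*p,.17),rv),rate=.15)
E
python3 - <<'E'
from h import *
place(-.078,.027)
grasp_pot(1)
show('p1.png'); o=sensors.observe(); print(o['time'],o['width'],o['contact_force'].round(2))
im=save('top','t1.png')
a=cv2.imread('pics/p1.png'); b=cv2.resize(im[140:280,230:460],None,fx=2,fy=2)[:,:,::-1]
b=cv2.copyMakeBorder(b,0,a.shape[0]-b.shape[0],0,0,0); cv2.imwrite('pics/p1t.png',np.hstack([a,b])[:, :800])
E
```

```text
box [ 0.505 -0.333] [0.201 0.98 ] [265. 171.]
cf [-0.2 -0.1 -1.7]
grip 0.51 [-4.7 -0.2  4.2]
stone_a_mid 0.46 [178. 238.] 572
stone_c_mid 0.52 [213. 137.] 180
42.025 0.5089404782983006 [ 0.13 -0.61 -1.64]
```

View pics/p1t.png

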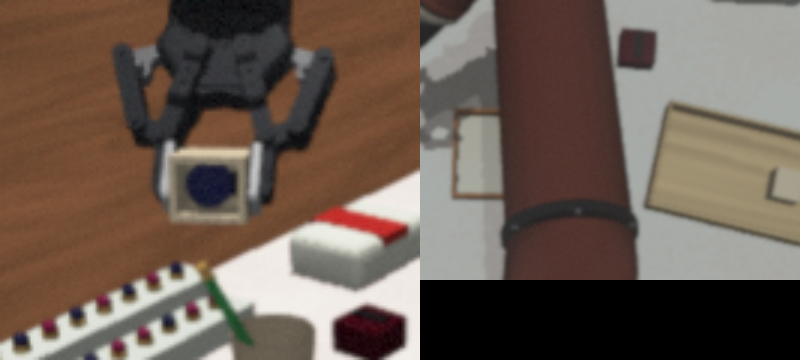

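Pot 1 (middle) holds the dark blue stone, at (212,187). I'll start tapping it over the tray.

```bash
cat >> h.py <<'E'
def tap_setup(x,y,yaw,t,al):
    de=np.pi/2-al-t; low=.020*np.sin(de)+.019*np.cos(de)
    rv=ori(t,yaw); z=.006+low
    env.goto(tcp((x,y,z+.10),rv),rv); env.move_straight(tcp((x,y,z+.02),rv),rate=.15)
    return rv,z
def taps(x,y,rv,z,n,dip=.004,rate=.12):
    F=[]
    for i in range(n):
        env.move_straight(tcp((x,y,z-dip),rv),rate=rate); f=sensors.observe()['contact_force']
        env.move_straight(tcp((x,y,z+.02),rv),rate=rate); F.append(round(float(f[2]),1))
    print('F',F)
def look(x,y,rv,z,fn):
    env.move_straight(tcp((x,y,z+.10),rv),rate=.2)
    im=viewer.capture('side');m=viewer.camera_model('side')
    P=np.array([proj(m,(a,b,.02)) for a in(.45,.59) for b in(-.15,.095)]);a=P.min(0).astype(int)-15;b=P.max(0).astype(int)+15
    s=im[a[1]:b[1],a[0]:b[0]]; cv2.imwrite('pics/'+fn,cv2.resize(s,None,fx=3.5,fy=3.5)[:,:,::-1])
    for n in ['stone_a_mid','stone_b_mid','stone_c_mid']:
        for d in viewer.cut_out('side',n)[:3]:
            X=onz(m,d['location'],.012); print(n,round(d['confidence'],2),np.round(d['location']),d['pixels'].sum(),X[:2].round(3))
E
python3 - <<'E'
from h import *
X,Y=.522,-.085
rv,z=tap_setup(X,Y,D(91.5),D(-20),D(55))
o=sensors.observe();f0=o['contact_force'][2];print(f0)
for dz in (.010,.006,.004,.002,0,-.002,-.004):
    env.move_straight(tcp((X,Y,z+dz),rv),rate=.03); f=sensors.observe()['contact_force'][2]-f0; print(dz,round(float(f),2))
    if abs(f)>3: break
env.move_straight(tcp((X,Y,z+.02),rv),rate=.1)
taps(X,Y,rv,z,3)
look(X,Y,rv,z,'k1.png'); print(sensors.observe()['time'],sensors.observe()['width'])
E
```

```text
-1.4929934987593936
0.01 0.14
0.006 -0.24
0.004 0.22
0.002 -0.1
0 14.85
F [22.4, 16.4, 9.2]
51.7667 0.5073535729481581
```

View pics/k1.png

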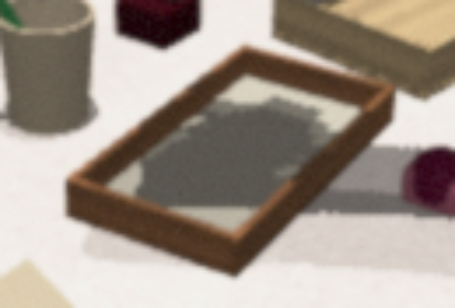

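No stone is in the tray yet, and the tap force fell, so the pot may be giving a little in the grip. I'll grip firmer and tap more.

Run:
```python
from h import *
hand.set_gripper(0,squeeze=110)
X,Y=.522,-.085
rv,z=tap_setup(X,Y,D(91.5),D(-20),D(55))
taps(X,Y,rv,z,5,dip=.004,rate=.14)
look(X,Y,rv,z,'k2.png'); o=sensors.observe(); print(o['time'],o['contact_force'].round(2))
```

```text
F [-1.0, 20.9, -0.6, 0.6, -0.4]
stone_a_mid 0.35 [219. 180.] 135 [ 0.851 -0.15 ]
stone_c_mid 0.56 [301. 219.] 68 [ 0.519 -0.081]
stone_c_mid 0.32 [363. 178.] 306 [ 0.489 -0.425]
56.9167 [-0.61  0.07 -1.41]
```

View pics/k2.png

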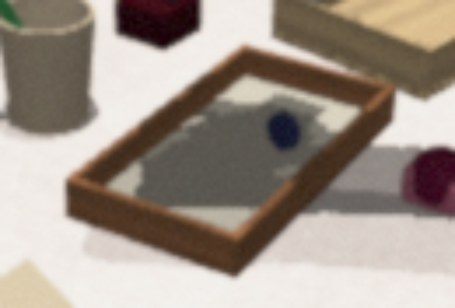

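The blue stone lies in the tray at crop (284,130), about (0.519,-0.081) in world coordinates. I'll box this pot and tap the last one, which must hold a stone because one pot was already empty.

Run:
```python
from h import *
place(0.0,.030)
grasp_pot(0,40)
hand.set_gripper(0,squeeze=110)
X,Y=.522,.0
rv,z=tap_setup(X,Y,D(91.5),D(-40),D(80))
taps(X,Y,rv,z,4,dip=.004,rate=.14)
look(X,Y,rv,z,'k3.png'); o=sensors.observe(); print(o['time'],o['width'],o['contact_force'].round(2))
```

```text
box [ 0.505 -0.333] [0.199 0.98 ] [265. 172.]
cf [-0.6 -0.  -0.8]
grip 0.507 [-4.9 -1.2  7.4]
F [11.2, 13.0, 4.2, 3.9]
stone_a_mid 0.73 [264. 192.] 273 [ 0.689 -0.159]
stone_a_mid 0.44 [278. 234.] 93 [0.527 0.015]
73.7333 0.5002249440020224 [-0.34 -0.67 -0.79]
```

View pics/k3.png

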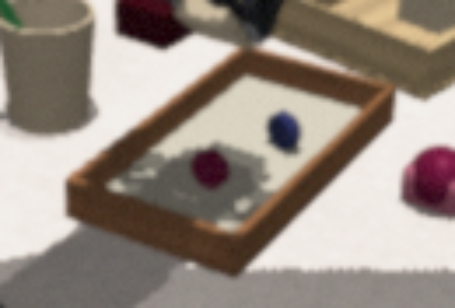

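Both stones lie in the tray: red at crop (210,167), blue at (284,130). I'll box the last pot and check.

Run:
```python
from h import *
place(.076,.027)
env.goto((.42,.35,.36),ori(0,0)); env.dwell(.5)
a=save('side','sf.png'); b=save('top','tf.png'); print(sensors.observe()['time'])
c=cv2.resize(a[100:300,180:440],(390,300)); e=cv2.resize(b[110:290,240:470],(383,300))
cv2.imwrite('pics/final.png',np.hstack([c,e])[:,:,::-1])
m=viewer.camera_model('top')
for n,z in [('tin',.045),('ringbox',.035),('rough',.03),('mug',.088)]:
    for d in viewer.cut_out('top',n)[:1]: print(n,d['confidence'],onz(m,d['location'],z)[:2].round(3))
```

```text
box [ 0.506 -0.334] [0.202 0.979] [265. 172.]
cf [-0.3 -1.  -0.6]
81.4083
tin 0.61 [0.69  0.173]
ringbox 0.88 [ 0.684 -0.173]
rough 0.54 [ 0.382 -0.068]
mug 0.92 [ 0.667 -0.02 ]
```

View pics/final.png

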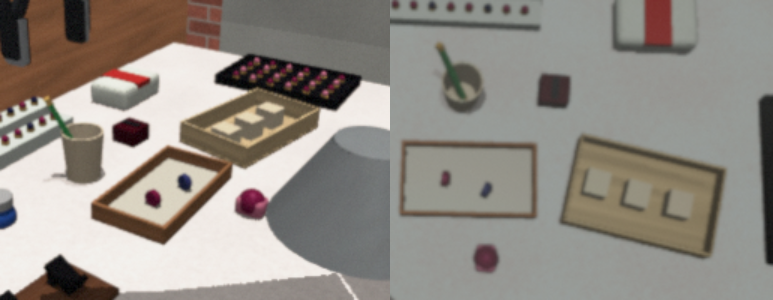

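Run:
```python
from h import *
mt,ms=viewer.camera_model('top'),viewer.camera_model('side')
c1,d1=ray(mt,(268.2,137));c2,d2=ray(ms,(212.5,165.5))
d1/=np.linalg.norm(d1);d2/=np.linalg.norm(d2)
s=np.linalg.lstsq(np.array([d1,-d2]).T,c2-c1,rcond=None)[0]
A=c1+s[0]*d1;B=c2+s[1]*d2;T=(A+B)/2;print(T,np.linalg.norm(A-B),'lean',np.degrees(np.arccos((T[2]-.008)/.16)))
```

```text
[0.71321699 0.03266007 0.15399392] 0.006024345634739285 lean 24.15217166392222
```

The stick leans about 24°, so I'm handing in.

Run:
```python
from h import *
env.sign_off()
```

```text
the job is handed in; nothing more can be done
```

The job is handed in at about 81 s on the robot's clock. The robot gave no verdict, so what follows rests on my own last camera checks.

- **Stick:** only the green stick was present. It stands in the upright cup, leaning about 24° (triangulated from the top and side pictures, whose rays met to within 6 mm).
- **Stones:** the middle pot's blue stone came out after 8 taps and the near pot's red one after 4. Both lie in the tray. The far pot was empty and went straight into the box.
- **Pots:** all three lie side by side inside the box.
- **Other things:** the tin, ring box and rough stone measured within about 5 mm of where they started.

**Checks that were off:** during tapping the force readings fell off, so the middle pot probably slipped a little in the grip, but the stone still dropped. In the last top picture the cup's detected centre was about 11 mm from its first detection in y. I did not follow that up, because the cup stands upright with the stick in it.

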